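Set the stop collar to the thick fork gauge

TASK

Set the height of the knurled stop collar with the thicker of the two fork gauges: lay that gauge flat on the stand's foot with its fork pushed fully home round the threaded rod, under the collar, and let go of it. Then spin the collar down by hand until it just nips the gauge, a light but definite hold of around 10 N (never more than 35 N), leave the gauge there and do not disturb the other things.

Things in the scene. Friction and masses are not known exactly. Their poses are not given: they have to be found in the camera images.
- stand: heavy fixed stop stand: round dark steel foot 120 mm across and 14 mm thick, with an upright threaded rod 20 mm across in its middle, rod top 94 mm above the table. Origin: centre of the foot's underside (on the table), z up along the rod
- foot_top (a point): point on the rod axis at the upper face of the foot (14 mm above the table)
- collar_underside (a point): centre of the underside of the knurled steel collar on the rod: a cylinder 46 mm across and 24 mm tall (its top is 24 mm above this point). It is a nut on a coarse thread: one full turn clockwise seen from above lowers it 30 mm. Turning it freely takes about 0.10 N m; it stays where it is left. Once it bears on something, each 10 N of axial force adds about 0.05 N m
- collar (a joint): turn of the collar in rad, growing clockwise seen from above (downwards); the underside is 47 mm above the foot's upper face at 0 and 4.775 mm lower per rad. It starts between 0 and 1.5 and can go from -0.4 to 6.2. The contact is stiff: about 10 N per 0.06 rad of further turn
- gauge_thick: thicker fork gauge, about 220 g: U block 46 wide (y), its clamped top plate set beforehand so that it is 30 to 33 mm thick (z; not known more exactly: feel for it), x = -22 to 25 mm, slot 23 wide open to -x, slot's back wall at x = 13; stem (14 wide, 12 high) along +x to an upright tab. Origin: on the underside, where the rod axis stands when home (within 3 mm). Fits from any side
- gauge_thick_tab (a point): middle of the top of the thick gauge's tab, the part to grip (across y): x = 74, z = 45 mm in the gauge's frame; the tab is 20 mm long in x, 12 mm thick in y, 45 mm tall from the underside
- gauge_thin: the other fork gauge: same outline, slot and tab, but its fork block is only 18 mm thick; not needed. Origin and axes as for the thick one
- vblock: dark steel V-block, 60 x 70 x 54 mm, origin centre of underside; bystander
- jack: small turned steel screw jack, 34 mm across, 44 mm tall, origin centre of underside; bystander
- carton: plain cardboard box 60 x 90 x 50 mm, origin centre of underside; bystander
- bottle: white bottle, 68 mm across, 190 mm tall, origin centre of underside; bystander
- can: grey can, 56 mm across, 150 mm tall, origin centre of underside; bystander
Mind the look-alikes: they are no part of the job. What is shaped like the stand but purple or yellow is not meant. What is shaped like the gauge_thick but purple is not meant.

How it is judged:
By the outcome, as a careful person would: the job done as asked, in the order asked, and still so for the second after the job is handed in, with the robot touching nothing.
It also fails if it takes over 72 s, if anything falls off the work surface, if the arm or the gripper's body presses on something with over 40 N, if the wrist force passes 120 N, or if a joint passes its speed limit or range.

ROBOT

A 7-joint arm with a two-finger parallel gripper is mounted at the origin on the work surface. World frame = base frame: x ahead of the robot, y to its left, z up, the work surface at z = 0. Lengths are in m, angles in degrees, forces in N, time in s.
With the tool pointing down it reaches from about 0.425 to 0.875 m from the base axis. Payload 4.7 kg.
Tool frame: the origin (TCP) lies at the very end of the fingers, on their centre line; the grasp point (between the pads) lies 19 mm behind it (env.grip_point_offset is the distance from the TCP to the grasp point, in m); z points along the fingers, y is the line along which they close (so a half turn about z gives the same grasp; the last joint's range is limited). The gripper opens to 87 mm and grips with 3 to 60 N. Pads are 19 mm wide; open, the fingers measure 117 mm over their backs; the gripper's body (75 mm by 190 mm) begins 51 mm behind the grasp point.
Start: joints at [75.693, 18.392, -4.016, 83.108, 1.295, 78.541, -3.26], TCP at [0.169, -0.628, 0.223] pointing down, gripper open.
Joint ranges: [-163.93, 163.93], [-17.29, 119.83], [-79.2, 71.16], [3.27, 140.29], [-89.18, 269.18], [5.43, 117.66], [-154.24, 154.24]. Speed limits (degrees/s): [147.25, 147.25, 180, 180, 180, 180, 180].

INTERFACE

Orientations are given as [roll, pitch, yaw] about the fixed x, y, z axes, in that order (R = Rz(yaw) Ry(pitch) Rx(roll)).
In Python, from cell import env gives the robot as it stands.
- The arm moves only by the tool jog_arm, never from a script. Its argument "motion" is a list of rows, each an object of numbers: "x", "y", "z": the shift along the tool's x, y, z in cm; "ax", "ay", "az": the turn, a rotation vector about the tool's x, y, z in degrees. In form: [{"x": .., "y": .., "z": .., "ax": .., "ay": .., "az": ..}, ...]. A call has exactly 5 rows; each row shifts and turns the commanded pose from where the row before left it, along the tool's axes as they then stand; what a row does not reach is not made up. A row lasts 1/10 s, in which the tool goes at most 50 mm and 8.59 degrees, less where a joint would pass 70% of its speed; a pose out of reach is approached as far as the arm can. A call is refused whole if a number of a shift passes 5 or a number of a turn 8.59, either way. A call with a gripper value outside its range is refused whole. "claw" is the gripper command: -1 is shut, 1 is fully open, values between are in proportion, set as the call begins (left out, the last holds). The fingers move at their own pace and stop on an object; "squeeze" is the grip in N (left out, the last holds). Time passes only in rows, so rows that do not move let the fingers close, or fill a call up. It gives the time, the measured TCP pose, the force, the opening and the grip force at its end, in the units of the state.
- env.get_obs(): the state, without advancing time (a new reading comes with each control period).
- env.read_camera(name): name is "scene" or "top" or "wrist"; returns the picture (480x640x3 uint8, red, green, blue); there is no depth.
- env.camera_params(name): a dict with "fx", "fy", "cx", "cy" (pixels), "k1" (the pictures are not rectified: a ray, as slopes to the right and down, at radius r is drawn at 1 + k1 r^2 times it, then the intrinsics apply), "extrinsics" (4x4, takes a point from world to camera coordinates). Camera axes: x right, y up, looking along -z (the intrinsics and any distortion apply to the point x, -y, -z); pixel columns grow to the right and rows downward; lengths in m; the calibration is good to about 2 mm. A picture is of the moment at which its call begins: read the wrist's pose just before it. camera_params takes no time and is no camera call; for the wrist camera it gives the pose at the moment of the call.
- env.sign_off(): hands the job in; it is judged then, once.
The state is a dict: "time_s": time; "qpos": joint angles; "joint_velocities": joint speeds; "effort": joint torques, N m; "tool_pos": TCP position; "tool_rot": TCP orientation; "force": force on the tool from outside, world axes, zero at the start; "wrist_torque": the same for the moment, N m; "grip_width": finger opening in m; "grasp_force": force on a finger pad.
Only numpy, scipy, OpenCV 4.12 (cv2) and the standard library are available. Lean on these libraries where they do the work, as an engineer would, in place of code of your own. Each camera call takes 0.05 s, during which the arm holds its last target. There are 200 camera calls.

## Working session

There is one attempt and no reset: what is moved stays moved. The work goes in short steps, Python scripts to look and compute and a tool call to move; the robot and the scene stay as the last step left them, time stands still between calls to the robot, and variables do not carry over. Pictures are saved under pics/ and viewed, at most 10 in all, crops included, and the job is handed in when it is done.

Besides the shell and the picture viewer there is one more tool, called after "Emit:" by a JSON object that holds its "name" and its "arguments", one argument or row to a line. jog_arm: Moves the arm, as the interface text tells. Its arguments: {"type":"object","properties":{"motion":{"type":"array"},"claw":{"type":"number"},"squeeze":{"type":"number"}},"required":["motion"]}

```bash
ls; mkdir -p pics
python3 - <<'E'
from cell import env
import cv2
o=env.get_obs()
for k in o: print(k,o[k])
for n in ["scene","top"]:
    im=env.read_camera(n); cv2.imwrite(f"pics/{n}0.png",im[:,:,::-1]); p=env.camera_params(n); print(n,p)
E
```

```text
pics
time_s 0.0
qpos [75.6920816  18.43979887 -4.01618476 83.17563672  1.29409306 78.54142744
 -3.25793591]
joint_velocities [ 0.0240746  -0.05390521 -0.01076004  0.03124878 -0.00347435 -0.03547561
  0.08497811]
effort [ 9.25970890e-04 -4.91285849e+01 -4.03146856e-01 -3.12523556e+01
 -6.40292885e-02  4.37426870e-02  1.65963920e-04]
tool_pos [ 0.16931598 -0.62697458  0.22144679]
tool_rot [-1.79888335e+02  4.72999263e-03  1.51201920e+01]
force [-0.33549826 -0.32692083 -0.24912673]
wrist_torque [ 0.05804223 -0.0547338   0.0135339 ]
grasp_force 0.0
grip_width 0.08699705871470255
scene {'fx': 467.7652307527728, 'fy': 467.7652307527728, 'cx': 324.54341479962653, 'cy': 244.06327081117064, 'k1': -0.11925500837500824, 'extrinsics': array([[ 0.86737832,  0.49762378,  0.00504208, -0.53154925],
       [-0.29857143,  0.51226292,  0.80525884,  0.11145662],
       [ 0.39813308, -0.69996948,  0.59290199, -1.13055462],
       [ 0.        ,  0.        ,  0.        ,  1.        ]])}
top {'fx': 624.2148981614298, 'fy': 624.2148981614298, 'cx': 311.0600372306639, 'cy': 226.33305231020168, 'k1': -0.15349864370097965, 'extrinsics': array([[ 0.01969847, -0.99950086,  0.02469817,  0.00790695],
       [ 0.99505762,  0.02200363,  0.09683068, -0.59717727],
       [-0.09732579,  0.02266868,  0.99499438, -1.52694032],
       [ 0.        ,  0.        ,  0.        ,  1.        ]])}
```

View pics/top0.png

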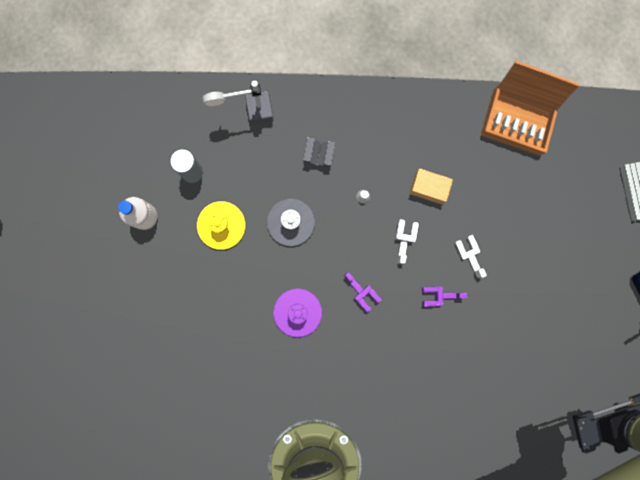

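View pics/scene0.png

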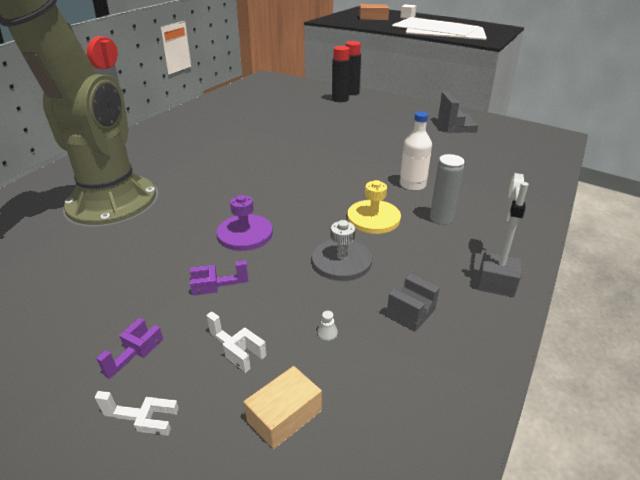

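The top view shows the stand at (291,222) and two light gauges at (407,240) and (472,257). In the scene view those gauges are at (235,345), which looks thicker, and (140,412).

```bash
cat > h.py <<'E'
import numpy as np, cv2
from cell import env
def proj(n,P,p=None):
    p=p or env.camera_params(n); E=p['extrinsics']; c=E[:3,:3]@np.array(P,float)+E[:3,3]
    a=c[0]/-c[2]; b=-c[1]/-c[2]; f=1+p['k1']*(a*a+b*b)
    return np.array([p['cx']+p['fx']*a*f,p['cy']+p['fy']*b*f])
def ray(n,uv,p=None):
    p=p or env.camera_params(n); E=p['extrinsics']
    a,b=cv2.undistortPoints(np.array([[uv]],float),np.array([[p['fx'],0,p['cx']],[0,p['fy'],p['cy']],[0,0,1.]]),np.array([p['k1'],0,0,0.]))[0,0]
    R=E[:3,:3]; return -R.T@E[:3,3], R.T@np.array([a,-b,-1.])
def onz(n,uv,z,p=None):
    o,d=ray(n,uv,p); return o+d*(z-o[2])/d[2]
E
python3 - <<'E'
from h import *
t=cv2.imread('pics/top0.png'); s=cv2.imread('pics/scene0.png')
a=cv2.resize(t[205:290,390:500],None,fx=5,fy=5,interpolation=cv2.INTER_CUBIC)
b=cv2.resize(s[210:445,85:375],None,fx=2.0,fy=2.0,interpolation=cv2.INTER_CUBIC)
c=np.zeros((470+0,580,3),np.uint8); c[:]=b
cv2.imwrite('pics/a.png',a);cv2.imwrite('pics/b.png',b)
g=cv2.cvtColor(t,cv2.COLOR_BGR2HSV)
m=((g[...,2]>140)&(g[...,1]<60)).astype(np.uint8)
n,l,st,ce=cv2.connectedComponentsWithStats(m)
for i in range(1,n):
    if 30<st[i,4]<3000 and st[i,1]>100 and st[i,1]<330: print(st[i],ce[i],onz('top',ce[i],0.03).round(4))
# foot
roi=t[190:255,255:330].astype(int); hs=g[190:255,255:330]
print(t[205,275],t[180,290],t[240,300])
E
```

```text
[495 112   7  13  53] [498.18867925 117.77358491] [ 0.8915 -0.4613  0.03  ]
[504 115   7  12  51] [506.98039216 120.80392157] [ 0.8844 -0.4849  0.03  ]
[513 118   6  13  52] [515.48076923 123.80769231] [ 0.8773 -0.5078  0.03  ]
[521 121   7  12  51] [524.07843137 126.78431373] [ 0.8704 -0.5311  0.03  ]
[530 124   6  12  51] [532.56862745 129.82352941] [ 0.8632 -0.5541  0.03  ]
[538 128   7  12  51] [541.09803922 133.19607843] [ 0.8552 -0.5774  0.03  ]
[304 137  10  24 128] [308.5625  148.59375] [0.794  0.0306 0.03  ]
[325 141   9  24 125] [329.232 152.488] [ 0.7853 -0.0218  0.03  ]
[170 149  24  24 446] [181.5896861  160.20627803] [0.7573 0.3507 0.03  ]
[625 162  15  58 539] [634.12801484 184.90538033] [ 0.7267 -0.8382  0.03  ]
[357 190  13   9  94] [363.22340426 194.        ] [ 0.6813 -0.109   0.03  ]
[119 196  38  33 693] [139.53968254 212.83982684] [0.6213 0.4514 0.03  ]
[ 268  199   46   46 1340] [291.48283582 220.00895522] [0.6115 0.0695 0.03  ]
[396 219  23  45 479] [405.48643006 238.10020877] [ 0.5724 -0.2167  0.03  ]
[455 234  32  44 484] [471.30578512 254.24173554] [ 0.535  -0.3852  0.03  ]
[140 134 131] [112 112 110] [147 139 137]
```

View pics/b.png

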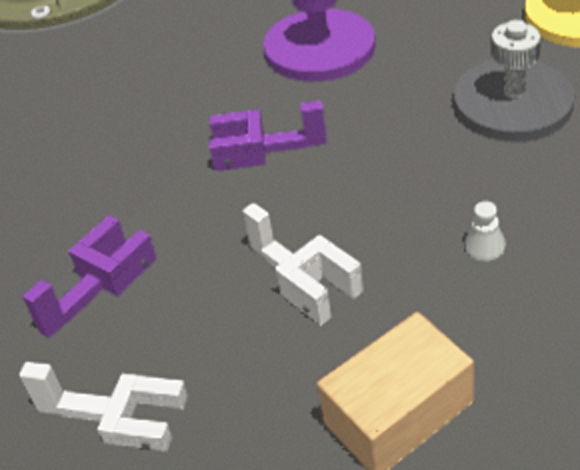

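View pics/a.png

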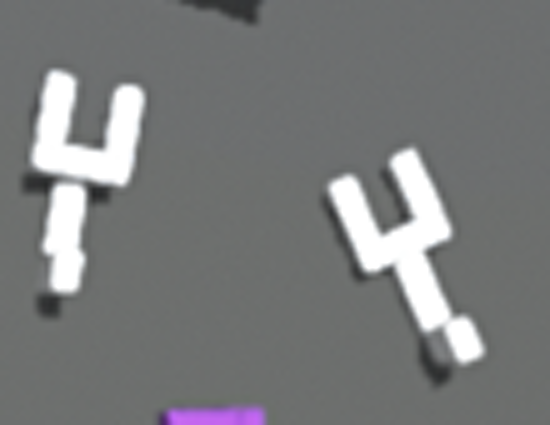

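The enlarged views show that the gauge at top (403,240) has the taller block, so it is the thick one. Its fork opens away from the robot and its tab top is near top-view pixel (403,259).

Run:
```python
from h import *
f=lambda x,y:(390+x/5-.4,205+y/5-.4)
print('cam',onz('top',(320,240),0)[:2], ray('top',(0,0))[0])
tab=onz('top',f(67,270),.045); tl=onz('top',f(60,72),.0315);tr=onz('top',f(130,88),.0315);bl=onz('top',f(35,165),.0315);br=onz('top',f(122,183),.0315)
for p in (tab,tl,tr,bl,br): print(p.round(4))
mid=(tl+tr)/2; v=(tab-mid)[:2]; print('heading',np.degrees(np.arctan2(v[1],v[0])),np.linalg.norm(v))
# stand foot: edge fit
t=cv2.imread('pics/top0.png'); g=cv2.GaussianBlur(cv2.cvtColor(t,cv2.COLOR_BGR2GRAY),(3,3),0)
c=np.array([291,222.]);pts=[]
for th in np.arange(0,2*np.pi,.1):
    r=np.arange(17,31,.5); u=c[None]+r[:,None]*np.array([np.cos(th),np.sin(th)])
    v=cv2.remap(g,u[:,:1].astype(np.float32),u[:,1:].astype(np.float32),1)[:,0].astype(float)
    d=np.abs(v[3:]-v[:-3]); k=d.argmax(); pts.append(u[k+1]+(u[k+2]-u[k+1])/2)
e=cv2.fitEllipse(np.array(pts,np.float32)); print(e, onz('top',e[0],.012))
# project known into scene for check
p=onz('top',e[0],.012); print('scene foot',proj('scene',[p[0],p[1],.014]),'rodtop',proj('scene',[p[0],p[1],.094]))
print(env.camera_params('wrist')['extrinsics'].round(3), env.get_obs()['tool_pos'])
```

```text
cam [ 0.56540929 -0.00361757] [0.44545936 0.05565679 1.57692683]
[ 0.5202 -0.2082  0.045 ]
[ 0.6201 -0.2063  0.0315]
[ 0.6129 -0.2419  0.0315]
[ 0.5731 -0.194   0.0315]
[ 0.5649 -0.238   0.0315]
heading 170.5987379141141 0.09760929718691927
((290.3847961425781, 221.43203735351562), (46.104225158691406, 46.93524169921875), 84.81673431396484) [0.6097874  0.07235182 0.012     ]
scene foot [341.35775684 255.26138664] rodtop [342.47097046 221.7371577 ]
[[ 0.261 -0.965 -0.001 -0.649]
 [ 0.926  0.251 -0.283  0.035]
 [ 0.274  0.073  0.959 -0.39 ]
 [ 0.     0.     0.     1.   ]] [ 0.16930046 -0.6270553   0.2215772 ]
```

Emit:
{"name": "jog_arm", "arguments": {
  "motion": [
    {"az": 8.2},
    {"az": 8.2},
    {"az": 8.1},
    {"x": 2.3,"y": -3.9},
    {"x": 2.3,"y": -3.9}
  ]
}}

```text
$.motion[0]: bad value
```

Emit:
{"name": "jog_arm", "arguments": {
  "motion": [
    {"x": 2.3,"y": -3.9},
    {"x": 2.3,"y": -3.9},
    {"x": 2.3,"y": -3.9},
    {"x": 2.3,"y": -3.9},
    {"x": 2.3,"y": -3.9}
  ]
}}

```text
$.motion[0]: bad value
```

Emit:
{"name": "jog_arm", "arguments": {
  "motion": [
    {"x": 2.3,"y": -3.9},
    {"x": 2.3,"y": -3.9},
    {"x": 2.3,"y": -3.9},
    {"x": 2.3,"y": -3.9},
    {"x": 2.3,"y": -3.9}
  ]
}}

```text
$.motion[0]: bad value
```

Run:
```python
from h import *
import pickle
o=env.get_obs(); print(o['tool_pos'],o['tool_rot'],o['qpos'].round(1) if hasattr(o['qpos'],'round') else o['qpos'],o['force'])
p=env.camera_params('wrist'); im=env.read_camera('wrist')[:,:,::-1]; cv2.imwrite('pics/w1.png',im); pickle.dump(p,open('w1.pkl','wb'))
```

```text
[ 0.16930046 -0.6270553   0.2215772 ] [-1.79902314e+02  6.08855077e-03  1.51170699e+01] [75.7 18.4 -4.  83.2  1.3 78.5 -3.3] [ 0.39696383 -0.07628695 -0.57191389]
```

View pics/w1.png

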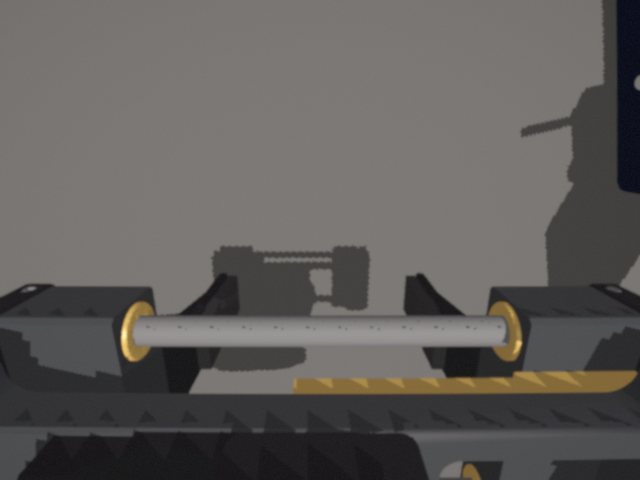

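The calls were refused because every row needs all six fields. The wrist picture shows bare table, with the fingers at about (220,300) and (420,300).

Emit:
{"name": "jog_arm", "arguments": {
  "motion": [
    {"x": 0,"y": 0,"z": 0,"ax": 0,"ay": 0,"az": 8.2},
    {"x": 0,"y": 0,"z": 0,"ax": 0,"ay": 0,"az": 8.2},
    {"x": 0,"y": 0,"z": 0,"ax": 0,"ay": 0,"az": 8.1},
    {"x": 2.3,"y": -3.9,"z": 0,"ax": 0,"ay": 0,"az": 0},
    {"x": 2.3,"y": -3.9,"z": 0,"ax": 0,"ay": 0,"az": 0}
  ]
}}

```text
time_s: 0.65
tool_pos: [0.2268, -0.5577, 0.2217]
tool_rot: [-180.0, 0.0, -9.6]
force: [1.4, 0.6, -0.1]
grip_width: 0.0869
grasp_force: 0.0
```

Emit:
{"name": "jog_arm", "arguments": {
  "motion": [
    {"x": 2.3,"y": -3.9,"z": 0,"ax": 0,"ay": 0,"az": 0},
    {"x": 2.3,"y": -3.9,"z": 0,"ax": 0,"ay": 0,"az": 0},
    {"x": 2.3,"y": -3.9,"z": 0,"ax": 0,"ay": 0,"az": 0},
    {"x": 2.3,"y": -3.9,"z": 0,"ax": 0,"ay": 0,"az": 0},
    {"x": 2.3,"y": -3.9,"z": 0,"ax": 0,"ay": 0,"az": 0}
  ]
}}

```text
time_s: 1.15
tool_pos: [0.3736, -0.3828, 0.2224]
tool_rot: [180.0, 0.0, -9.4]
force: [1.1, -1.8, -0.3]
grip_width: 0.0869
grasp_force: 0.0
```

Emit:
{"name": "jog_arm", "arguments": {
  "motion": [
    {"x": 2.3,"y": -3.9,"z": 0,"ax": 0,"ay": 0,"az": 0},
    {"x": 2.3,"y": -3.9,"z": 0,"ax": 0,"ay": 0,"az": 0},
    {"x": 2.3,"y": -3.9,"z": 0,"ax": 0,"ay": 0,"az": 0},
    {"x": 0,"y": 0,"z": 0,"ax": 0,"ay": 0,"az": 0},
    {"x": 0,"y": 0,"z": 0,"ax": 0,"ay": 0,"az": 0}
  ]
}}

```text
time_s: 1.65
tool_pos: [0.4604, -0.2791, 0.2223]
tool_rot: [180.0, 0.0, -9.2]
force: [-1.0, -0.6, -0.2]
grip_width: 0.0871
grasp_force: 0.0
```

Run:
```python
from h import *
import pickle
o=env.get_obs(); print(o['time_s'],o['tool_pos'],o['tool_rot'],np.round(o['qpos'],1),o['force'])
p=env.camera_params('wrist'); im=env.read_camera('wrist')[:,:,::-1]; cv2.imwrite('pics/w2.png',im); pickle.dump(p,open('w2.pkl','wb'))
```

```text
1.65 [ 0.46043476 -0.27913472  0.22229981] [ 1.79988120e+02  3.68891966e-02 -9.20094418e+00] [ 46.7   5.8 -19.5  98.5   2.   76.1 -72.4] [-1.01521348 -0.55609823 -0.17858031]
```

View pics/w2.png

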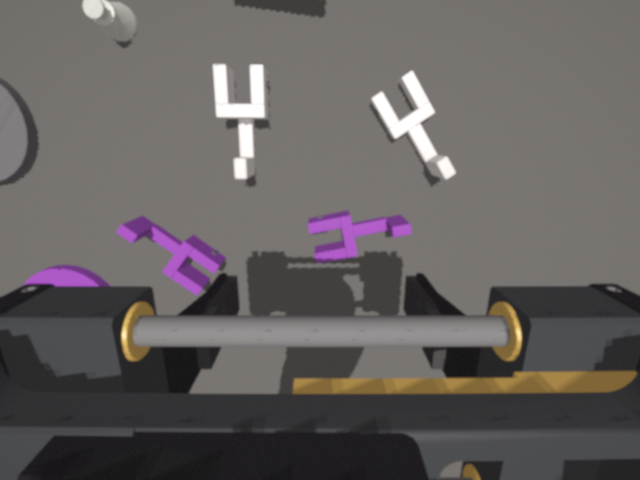

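The wrist view shows the thick gauge's fork tips at (220,66) and (258,66) and its tab at (243,168). The thin gauge is on its right at (420,120), and the purple gauges are nearer the robot.

Run:
```python
from h import *
import pickle
p=pickle.load(open('w2.pkl','rb')); im=cv2.imread('pics/w2.png'); g=cv2.cvtColor(im,cv2.COLOR_BGR2GRAY)
for r in range(60,184,3):
    row=g[r,200:285]; m=row>165; d=np.flatnonzero(np.diff(m.astype(int)))+201
    print(r,d, [int(row[(a+b)//2-200]) for a,b in zip(d[::2],d[1::2])])
```

```text
60 [] []
63 [] []
66 [212 227 249 264] [253, 255]
69 [212 227 249 264] [255, 255]
72 [213 227 249 264] [255, 255]
75 [213 227 250 264] [255, 255]
78 [213 227 250 264] [255, 255]
81 [213 228 250 264] [255, 255]
84 [214 228 250 264] [255, 255]
87 [214 228 250 264] [255, 255]
90 [214 228 250 265] [255, 255]
93 [214 228 250 265] [255, 255]
96 [214 229 250 265] [255, 255]
99 [215 229 250 265] [255, 255]
102 [215 229 251 265] [252, 255]
105 [215 265] [255]
108 [215 265] [255]
111 [215 265] [255]
114 [216 265] [255]
117 [217 265] [199]
120 [] []
123 [240 252] [170]
126 [238 253] [255]
129 [238 253] [255]
132 [238 253] [255]
135 [238 253] [255]
138 [239 254] [255]
141 [239 254] [255]
144 [239 254] [255]
147 [239 254] [255]
150 [239 254] [255]
153 [239 254] [255]
156 [240 254] [235]
159 [233 247] [244]
162 [233 247] [255]
165 [233 247] [255]
168 [234 247] [255]
171 [234 247] [253]
174 [234 248] [253]
177 [235 247] [239]
180 [] []
183 [] []
```

Run:
```python
from h import *
import pickle
p=pickle.load(open('w2.pkl','rb'))
z=.0315
tip=onz('wrist',(238,64.5),z,p); bk=onz('wrist',(239.7,103.7),z,p); L=onz('wrist',(212.5,80),z,p);R=onz('wrist',(264.2,80),z,p)
t1=onz('wrist',(240,158),.045,p);t2=onz('wrist',(241.2,178),.045,p)
bb=onz('wrist',(241,116.5),z,p)
for q in (tip,bk,bb,t1,t2):print(q.round(4))
print(np.linalg.norm(tip-bk),np.linalg.norm(L-R),np.linalg.norm(t1-t2))
for a in(bk,t1,t2,(t1+t2)/2):
    v=(a-tip); print(np.degrees(np.arctan2(v[1],v[0])),np.linalg.norm(v[:2]))
```

```text
[ 0.615  -0.2249  0.0315]
[ 0.5807 -0.2188  0.0315]
[ 0.569  -0.2174  0.0315]
[ 0.5304 -0.2107  0.045 ]
[ 0.5113 -0.2075  0.045 ]
0.03482976361173721 0.04956077354525919 0.019387679188944542
169.77033205857393 0.03482976361173721
170.42203021615947 0.08576154621509574
170.44526924112216 0.10514918714503588
170.4348297300732 0.0954553647373972
```

Emit:
{"name": "jog_arm", "arguments": {
  "motion": [
    {"x": 2.4,"y": -4,"z": 0,"ax": 0,"ay": 0,"az": 0.3},
    {"x": 2.4,"y": -3.9,"z": 0,"ax": 0,"ay": 0,"az": 0},
    {"x": 0,"y": 0,"z": 4,"ax": 0,"ay": 0,"az": 0},
    {"x": 0,"y": 0,"z": 4,"ax": 0,"ay": 0,"az": 0},
    {"x": 0,"y": 0,"z": 4,"ax": 0,"ay": 0,"az": 0}
  ],
  "claw": 0.1,
  "squeeze": 40
}}

```text
time_s: 2.2
tool_pos: [0.5196, -0.2125, 0.1013]
tool_rot: [179.9, -0.0, -9.8]
force: [0.0, -0.6, -0.4]
grip_width: 0.0548
grasp_force: 0.0
```

Emit:
{"name": "jog_arm", "arguments": {
  "motion": [
    {"x": 0,"y": 0,"z": 2,"ax": 0,"ay": 0,"az": 0},
    {"x": 0,"y": 0,"z": 1,"ax": 0,"ay": 0,"az": 0},
    {"x": 0,"y": 0,"z": 0,"ax": 0,"ay": 0,"az": 0},
    {"x": 0,"y": 0,"z": 0,"ax": 0,"ay": 0,"az": 0},
    {"x": 0,"y": 0,"z": 0,"ax": 0,"ay": 0,"az": 0}
  ]
}}

```text
time_s: 2.7
tool_pos: [0.5215, -0.2112, 0.0743]
tool_rot: [179.9, -0.2, -9.7]
force: [0.3, 0.5, -0.5]
grip_width: 0.0481
grasp_force: 0.0
```

Emit:
{"name": "jog_arm", "arguments": {
  "motion": [
    {"x": 0,"y": -0.2,"z": 3,"ax": 0,"ay": 0,"az": 0},
    {"x": 0,"y": 0,"z": 2.2,"ax": 0,"ay": 0,"az": 0},
    {"x": 0,"y": 0,"z": 1,"ax": 0,"ay": 0,"az": 0},
    {"x": 0,"y": 0,"z": 0,"ax": 0,"ay": 0,"az": 0},
    {"x": 0,"y": 0,"z": 0,"ax": 0,"ay": 0,"az": 0}
  ]
}}

```text
time_s: 3.2
tool_pos: [0.5217, -0.2087, 0.0117]
tool_rot: [180.0, -0.1, -9.7]
force: [-0.2, -0.4, 1.4]
grip_width: 0.0475
grasp_force: 0.0
```

Emit:
{"name": "jog_arm", "arguments": {
  "motion": [
    {"x": 0,"y": 0,"z": 0,"ax": 0,"ay": 0,"az": 0},
    {"x": 0,"y": 0,"z": 0,"ax": 0,"ay": 0,"az": 0},
    {"x": 0,"y": 0,"z": 0,"ax": 0,"ay": 0,"az": 0},
    {"x": 0,"y": 0,"z": 0,"ax": 0,"ay": 0,"az": 0},
    {"x": 0,"y": 0,"z": 0,"ax": 0,"ay": 0,"az": 0}
  ],
  "claw": -1,
  "squeeze": 45
}}

```text
time_s: 3.7
tool_pos: [0.5208, -0.2084, 0.0107]
tool_rot: [180.0, -0.0, -9.7]
force: [-0.7, -1.1, -0.5]
grip_width: 0.0157
grasp_force: 0.0
```

Emit:
{"name": "jog_arm", "arguments": {
  "motion": [
    {"x": 0,"y": 0,"z": 0,"ax": 0,"ay": 0,"az": 0},
    {"x": 0,"y": 0,"z": 0,"ax": 0,"ay": 0,"az": 0},
    {"x": 0,"y": 0,"z": 0,"ax": 0,"ay": 0,"az": 0},
    {"x": 0,"y": 0,"z": -2,"ax": 0,"ay": 0,"az": 0},
    {"x": 0,"y": 0,"z": -3,"ax": 0,"ay": 0,"az": 0}
  ]
}}

```text
time_s: 4.2
tool_pos: [0.5182, -0.2076, 0.0584]
tool_rot: [-179.9, 0.3, -9.7]
force: [0.2, 0.8, -2.5]
grip_width: 0.0118
grasp_force: 45.0
```

Emit:
{"name": "jog_arm", "arguments": {
  "motion": [
    {"x": 0,"y": 0,"z": -4,"ax": 0,"ay": 0,"az": 0},
    {"x": 0,"y": 0,"z": -3,"ax": 0,"ay": 0,"az": 0},
    {"x": -1.2,"y": -4.1,"z": 0,"ax": 0,"ay": 0,"az": 0},
    {"x": -1.2,"y": -4.2,"z": 0,"ax": 0,"ay": 0,"az": 0},
    {"x": -1.2,"y": -4.2,"z": 0,"ax": 0,"ay": 0,"az": 0}
  ]
}}

```text
time_s: 4.7
tool_pos: [0.5054, -0.0779, 0.1302]
tool_rot: [180.0, 0.0, -9.8]
force: [0.8, 1.4, -2.5]
grip_width: 0.0115
grasp_force: 45.0
```

Emit:
{"name": "jog_arm", "arguments": {
  "motion": [
    {"x": -1.3,"y": -4.2,"z": 0,"ax": 0,"ay": 0,"az": 0},
    {"x": -1.3,"y": -4.2,"z": 0,"ax": 0,"ay": 0,"az": 0},
    {"x": -1.2,"y": -4.2,"z": 0,"ax": 0,"ay": 0,"az": 0},
    {"x": -1.2,"y": -4.1,"z": 0,"ax": 0,"ay": 0,"az": 0},
    {"x": 0,"y": 0,"z": 0,"ax": 0,"ay": 0,"az": 0}
  ]
}}

```text
time_s: 5.2
tool_pos: [0.4832, 0.1014, 0.1305]
tool_rot: [-179.8, 0.1, -9.1]
force: [0.8, 0.6, -1.7]
grip_width: 0.0116
grasp_force: 45.0
```

Emit:
{"name": "jog_arm", "arguments": {
  "motion": [
    {"x": 0,"y": 0,"z": 0,"ax": 0,"ay": 0,"az": 0},
    {"x": 0,"y": 0,"z": 0,"ax": 0,"ay": 0,"az": 0},
    {"x": 0,"y": 0,"z": 0,"ax": 0,"ay": 0,"az": 0},
    {"x": 0,"y": 0,"z": 0,"ax": 0,"ay": 0,"az": 0},
    {"x": 0,"y": 0,"z": 0,"ax": 0,"ay": 0,"az": 0}
  ]
}}

```text
time_s: 5.7
tool_pos: [0.4852, 0.0931, 0.1304]
tool_rot: [180.0, 0.0, -9.8]
force: [-0.6, 0.4, -1.9]
grip_width: 0.0116
grasp_force: 45.0
```

Run:
```python
from h import *
import pickle
o=env.get_obs(); print(o['time_s'],o['tool_pos'],o['tool_rot'],np.round(o['qpos'],1),o['force'],o['wrist_torque'])
p=env.camera_params('wrist'); im=env.read_camera('wrist')[:,:,::-1]; cv2.imwrite('pics/w3.png',im); pickle.dump(p,open('w3.pkl','wb'))
```

```text
5.7 [0.48521466 0.09311274 0.13043278] [ 1.79989935e+02  7.53780347e-03 -9.77556755e+00] [  22.     5.6  -37.4  110.4    3.8   65.2 -116.7] [-0.56051537  0.4063816  -1.92195161] [ 0.04063441  0.12705488 -0.07013128]
```

View pics/w3.png

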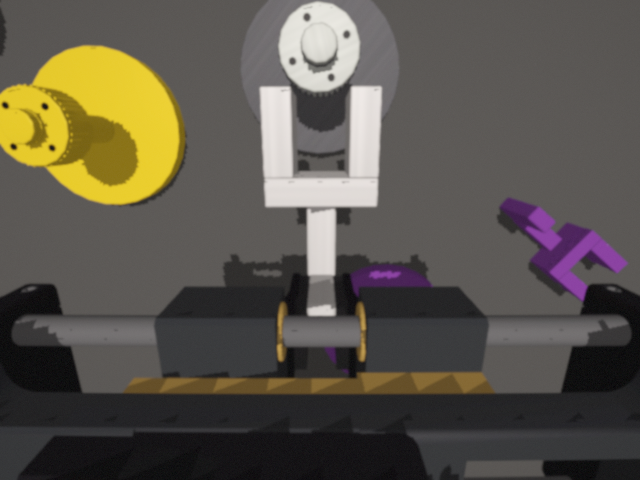

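The wrist view shows the gauge held straight. The real stand is ahead with its rod top at (319,43), collar around it, and slot edges at about (291,150) and (350,150).

Run:
```python
from h import *
import pickle
p=pickle.load(open('w3.pkl','rb')); im=cv2.imread('pics/w3.png'); g=cv2.cvtColor(im,cv2.COLOR_BGR2GRAY)
for r in (90,110,130,150,165,190,220,250):
    row=g[r,240:400]; m=row>150; d=np.flatnonzero(np.diff(m.astype(int)))+241; print(r,d)
m=(g[0:95,270:370]>150).astype(np.uint8)
c=max(cv2.findContours(m[:84],0,1)[0],key=cv2.contourArea); e=cv2.fitEllipse(c); print('collar',e)
u=(e[0][0]+270,e[0][1])
for z in(.078,.082,.085): print(onz('wrist',u,z,p).round(4))
print('rodtop',onz('wrist',(319,43),.094,p).round(4))
zt=.1304-.0107+.0315
a=onz('wrist',(321,95),zt,p); b=onz('wrist',(321,178),zt,p); print(a.round(4),b.round(4),np.linalg.norm(a-b))
```

```text
90 [259 291 310 330 351 382]
110 [260 292 350 382]
130 [261 292 350 381]
150 [262 293 349 380]
165 [263 293 349 379]
190 [264 378]
220 [307 336]
250 [307 335]
collar ((48.841373443603516, 44.26720428466797), (81.87327575683594, 84.65477752685547), 176.89772033691406)
[0.6116 0.0724 0.078 ]
[0.6107 0.0726 0.082 ]
[0.6099 0.0727 0.085 ]
rodtop [0.6084 0.0728 0.094 ]
[0.5768 0.0773 0.1512] [0.5453 0.0827 0.1512] 0.031876952045038466
```

Emit:
{"name": "jog_arm", "arguments": {
  "motion": [
    {"x": -0.5,"y": -0.1,"z": 2,"ax": 0,"ay": 0,"az": 0},
    {"x": 0,"y": 0,"z": 3,"ax": 0,"ay": 0,"az": 0},
    {"x": 0,"y": 0,"z": 3,"ax": 0,"ay": 0,"az": 0},
    {"x": 0,"y": 0,"z": 1.5,"ax": 0,"ay": 0,"az": 0},
    {"x": 0,"y": 0,"z": 0.6,"ax": 0,"ay": 0,"az": 0}
  ]
}}

```text
time_s: 6.25
tool_pos: [0.4792, 0.0955, 0.0281]
tool_rot: [180.0, 0.2, -9.7]
force: [-0.3, -0.4, -1.3]
grip_width: 0.0117
grasp_force: 45.0
```

Emit:
{"name": "jog_arm", "arguments": {
  "motion": [
    {"x": 0,"y": 0,"z": 0,"ax": 0,"ay": 0,"az": 0},
    {"x": 0,"y": 0,"z": 0,"ax": 0,"ay": 0,"az": 0},
    {"x": 0,"y": 0,"z": 0,"ax": 0,"ay": 0,"az": 0},
    {"x": 0,"y": 0,"z": 0,"ax": 0,"ay": 0,"az": 0},
    {"x": 0,"y": 0,"z": 0,"ax": 0,"ay": 0,"az": 0}
  ]
}}

```text
time_s: 6.75
tool_pos: [0.4808, 0.0958, 0.0301]
tool_rot: [180.0, -0.1, -9.7]
force: [0.2, 0.6, -2.7]
grip_width: 0.0118
grasp_force: 45.0
```

Emit:
{"name": "jog_arm", "arguments": {
  "motion": [
    {"x": 0,"y": 0,"z": 0.3,"ax": 0,"ay": 0,"az": 0},
    {"x": 0,"y": 0,"z": 0,"ax": 0,"ay": 0,"az": 0},
    {"x": 0,"y": 0,"z": 0,"ax": 0,"ay": 0,"az": 0},
    {"x": 0,"y": 0,"z": 0,"ax": 0,"ay": 0,"az": 0},
    {"x": 0,"y": 0,"z": 0,"ax": 0,"ay": 0,"az": 0}
  ]
}}

```text
time_s: 7.25
tool_pos: [0.4803, 0.0958, 0.0265]
tool_rot: [180.0, 0.0, -9.7]
force: [-0.1, 0.4, -2.3]
grip_width: 0.012
grasp_force: 45.0
```

Run:
```python
from h import *
o=env.get_obs(); print(o['time_s'],o['tool_pos'],o['tool_rot'])
p=env.camera_params('wrist'); im=env.read_camera('wrist')[:,:,::-1]; cv2.imwrite('pics/w4.png',im)
o=env.get_obs(); print(o['time_s'],o['tool_pos'],o['tool_rot'])
g=cv2.cvtColor(im,cv2.COLOR_BGR2GRAY)
for r in (100,110,130,150,165,190,220,250):
    row=g[r,240:400]; m=row>150; d=np.flatnonzero(np.diff(m.astype(int)))+241; print(r,d)
zt=.0271-.0107+.0315
for r in (100,165):
    print(onz('wrist',(321,r),zt,p).round(4))
```

```text
7.25 [0.48034031 0.09578643 0.02649869] [ 1.79997425e+02  8.55814468e-04 -9.68489473e+00]
7.3 [0.48034405 0.09580814 0.02652483] [ 1.79997601e+02 -6.17810431e-04 -9.68197753e+00]
100 [260 292 350 382]
110 [260 292 350 382]
130 [261 292 350 381]
150 [262 293 349 380]
165 [263 293 349 379]
190 [264 378]
220 [307 336]
250 [307 336]
[0.5701 0.0804 0.0479]
[0.5457 0.0846 0.0479]
```

View pics/w4.png

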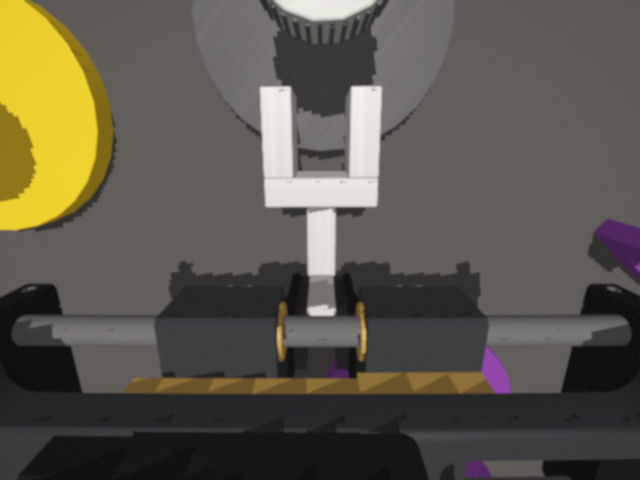

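The fork is just over the foot. The slot mid-line is at column 321 and the collar centre about 325, so I shift roughly 1 mm toward tool +y before pushing in.

Emit:
{"name": "jog_arm", "arguments": {
  "motion": [
    {"x": 0,"y": 0.12,"z": 0,"ax": 0,"ay": 0,"az": 0},
    {"x": 1,"y": 0,"z": 0,"ax": 0,"ay": 0,"az": 0},
    {"x": 1.2,"y": 0,"z": 0,"ax": 0,"ay": 0,"az": 0},
    {"x": 1,"y": 0,"z": 0,"ax": 0,"ay": 0,"az": 0},
    {"x": 0.5,"y": 0,"z": 0,"ax": 0,"ay": 0,"az": 0}
  ]
}}

```text
time_s: 7.8
tool_pos: [0.5184, 0.088, 0.0266]
tool_rot: [-180.0, -0.0, -9.7]
force: [0.3, 0.1, -1.7]
grip_width: 0.0118
grasp_force: 45.0
```

Emit:
{"name": "jog_arm", "arguments": {
  "motion": [
    {"x": 0.6,"y": 0,"z": 0,"ax": 0,"ay": 0,"az": 0},
    {"x": 0.5,"y": 0,"z": 0,"ax": 0,"ay": 0,"az": 0},
    {"x": 0.3,"y": 0,"z": 0,"ax": 0,"ay": 0,"az": 0},
    {"x": 0,"y": 0,"z": 0,"ax": 0,"ay": 0,"az": 0},
    {"x": 0,"y": 0,"z": 0,"ax": 0,"ay": 0,"az": 0}
  ]
}}

```text
time_s: 8.3
tool_pos: [0.5301, 0.0861, 0.0265]
tool_rot: [180.0, 0.0, -9.7]
force: [0.2, 1.0, -2.4]
grip_width: 0.0115
grasp_force: 45.0
```

Emit:
{"name": "jog_arm", "arguments": {
  "motion": [
    {"x": 0.3,"y": 0,"z": 0,"ax": 0,"ay": 0,"az": 0},
    {"x": 0.1,"y": 0,"z": 0,"ax": 0,"ay": 0,"az": 0},
    {"x": 0,"y": 0,"z": 0.1,"ax": 0,"ay": 0,"az": 0},
    {"x": 0,"y": 0,"z": 0,"ax": 0,"ay": 0,"az": 0},
    {"x": 0,"y": 0,"z": 0,"ax": 0,"ay": 0,"az": 0}
  ]
}}

```text
time_s: 8.8
tool_pos: [0.5342, 0.0853, 0.0254]
tool_rot: [180.0, 0.0, -9.7]
force: [-0.1, -0.4, -2.1]
grip_width: 0.0114
grasp_force: 45.0
```

Emit:
{"name": "jog_arm", "arguments": {
  "motion": [
    {"x": 0.15,"y": 0,"z": 0,"ax": 0,"ay": 0,"az": 0},
    {"x": 0,"y": 0,"z": 0,"ax": 0,"ay": 0,"az": 0},
    {"x": 0,"y": 0,"z": 0,"ax": 0,"ay": 0,"az": 0},
    {"x": 0,"y": 0,"z": 0,"ax": 0,"ay": 0,"az": 0},
    {"x": 0,"y": 0,"z": 0,"ax": 0,"ay": 0,"az": 0}
  ]
}}

```text
time_s: 9.3
tool_pos: [0.5358, 0.0851, 0.0255]
tool_rot: [180.0, 0.0, -9.7]
force: [-0.2, -0.9, -2.0]
grip_width: 0.0119
grasp_force: 45.0
```

Emit:
{"name": "jog_arm", "arguments": {
  "motion": [
    {"x": 0.1,"y": 0,"z": 0,"ax": 0,"ay": 0,"az": 0},
    {"x": 0,"y": 0,"z": 0,"ax": 0,"ay": 0,"az": 0},
    {"x": 0,"y": 0,"z": 0,"ax": 0,"ay": 0,"az": 0},
    {"x": 0,"y": 0,"z": 0,"ax": 0,"ay": 0,"az": 0},
    {"x": 0,"y": 0,"z": 0,"ax": 0,"ay": 0,"az": 0}
  ]
}}

```text
time_s: 9.8
tool_pos: [0.5368, 0.0849, 0.0255]
tool_rot: [180.0, 0.0, -9.7]
force: [-0.7, -0.3, -2.4]
grip_width: 0.0117
grasp_force: 45.0
```

Emit:
{"name": "jog_arm", "arguments": {
  "motion": [
    {"x": 0.1,"y": 0,"z": 0,"ax": 0,"ay": 0,"az": 0},
    {"x": 0,"y": 0,"z": 0,"ax": 0,"ay": 0,"az": 0},
    {"x": 0,"y": 0,"z": 0,"ax": 0,"ay": 0,"az": 0},
    {"x": 0,"y": 0,"z": 0,"ax": 0,"ay": 0,"az": 0},
    {"x": 0,"y": 0,"z": 0,"ax": 0,"ay": 0,"az": 0}
  ]
}}

```text
time_s: 10.3
tool_pos: [0.5378, 0.0848, 0.0255]
tool_rot: [180.0, 0.0, -9.7]
force: [0.4, -0.4, -2.3]
grip_width: 0.0118
grasp_force: 45.0
```

Emit:
{"name": "jog_arm", "arguments": {
  "motion": [
    {"x": 0.1,"y": 0,"z": 0,"ax": 0,"ay": 0,"az": 0},
    {"x": 0,"y": 0,"z": 0,"ax": 0,"ay": 0,"az": 0},
    {"x": 0,"y": 0,"z": 0,"ax": 0,"ay": 0,"az": 0},
    {"x": 0,"y": 0,"z": 0,"ax": 0,"ay": 0,"az": 0},
    {"x": 0,"y": 0,"z": 0,"ax": 0,"ay": 0,"az": 0}
  ]
}}

```text
time_s: 10.8
tool_pos: [0.5388, 0.0846, 0.0255]
tool_rot: [180.0, -0.0, -9.7]
force: [-0.7, -0.4, -1.9]
grip_width: 0.0118
grasp_force: 45.0
```

Emit:
{"name": "jog_arm", "arguments": {
  "motion": [
    {"x": 0.1,"y": 0,"z": 0,"ax": 0,"ay": 0,"az": 0},
    {"x": 0,"y": 0,"z": 0,"ax": 0,"ay": 0,"az": 0},
    {"x": 0,"y": 0,"z": 0,"ax": 0,"ay": 0,"az": 0},
    {"x": 0,"y": 0,"z": 0,"ax": 0,"ay": 0,"az": 0},
    {"x": 0,"y": 0,"z": 0,"ax": 0,"ay": 0,"az": 0}
  ]
}}

```text
time_s: 11.3
tool_pos: [0.5389, 0.0845, 0.0253]
tool_rot: [180.0, 0.1, -9.7]
force: [-5.5, 0.6, -0.0]
grip_width: 0.0118
grasp_force: 45.0
```

Emit:
{"name": "jog_arm", "arguments": {
  "motion": [
    {"x": 0.1,"y": 0,"z": 0,"ax": 0,"ay": 0,"az": 0},
    {"x": 0,"y": 0,"z": 0,"ax": 0,"ay": 0,"az": 0},
    {"x": 0,"y": 0,"z": 0,"ax": 0,"ay": 0,"az": 0},
    {"x": 0,"y": 0,"z": 0,"ax": 0,"ay": 0,"az": 0},
    {"x": 0,"y": 0,"z": 0,"ax": 0,"ay": 0,"az": 0}
  ]
}}

```text
time_s: 11.8
tool_pos: [0.5389, 0.0846, 0.0252]
tool_rot: [179.9, 0.2, -9.7]
force: [-7.3, -0.2, 2.0]
grip_width: 0.012
grasp_force: 45.0
```

Emit:
{"name": "jog_arm", "arguments": {
  "motion": [
    {"x": -0.15,"y": 0,"z": 0,"ax": 0,"ay": 0,"az": 0},
    {"x": 0,"y": 0,"z": 0.05,"ax": 0,"ay": 0,"az": 0},
    {"x": 0,"y": 0,"z": 0,"ax": 0,"ay": 0,"az": 0},
    {"x": 0,"y": 0,"z": 0,"ax": 0,"ay": 0,"az": 0},
    {"x": 0,"y": 0,"z": 0,"ax": 0,"ay": 0,"az": 0}
  ]
}}

```text
time_s: 12.3
tool_pos: [0.5389, 0.0846, 0.0249]
tool_rot: [180.0, 0.0, -9.7]
force: [-4.6, 0.8, 0.6]
grip_width: 0.0118
grasp_force: 45.0
```

Emit:
{"name": "jog_arm", "arguments": {
  "motion": [
    {"x": 0,"y": 0,"z": 0.05,"ax": 0,"ay": 0,"az": 0},
    {"x": 0,"y": 0,"z": 0,"ax": 0,"ay": 0,"az": 0},
    {"x": 0,"y": 0,"z": 0,"ax": 0,"ay": 0,"az": 0},
    {"x": 0,"y": 0,"z": 0,"ax": 0,"ay": 0,"az": 0},
    {"x": 0,"y": 0,"z": 0,"ax": 0,"ay": 0,"az": 0}
  ]
}}

```text
time_s: 12.8
tool_pos: [0.5389, 0.0846, 0.0246]
tool_rot: [180.0, 0.0, -9.7]
force: [-5.9, -0.1, 2.4]
grip_width: 0.0118
grasp_force: 45.0
```

Emit:
{"name": "jog_arm", "arguments": {
  "motion": [
    {"x": 0,"y": 0,"z": 0,"ax": 0,"ay": 0,"az": 0},
    {"x": 0,"y": 0,"z": 0,"ax": 0,"ay": 0,"az": 0},
    {"x": 0,"y": 0,"z": 0,"ax": 0,"ay": 0,"az": 0},
    {"x": 0,"y": 0,"z": 0,"ax": 0,"ay": 0,"az": 0},
    {"x": 0,"y": 0,"z": 0,"ax": 0,"ay": 0,"az": 0}
  ],
  "claw": -0.3
}}

```text
time_s: 13.3
tool_pos: [0.5398, 0.0844, 0.0247]
tool_rot: [-180.0, -0.1, -9.7]
force: [0.5, 0.6, -0.3]
grip_width: 0.0299
grasp_force: 0.0
```

Emit:
{"name": "jog_arm", "arguments": {
  "motion": [
    {"x": 0,"y": 0,"z": -2,"ax": 0,"ay": 0,"az": 0},
    {"x": 0,"y": 0,"z": -3,"ax": 0,"ay": 0,"az": 0},
    {"x": 0,"y": 0,"z": -3,"ax": 0,"ay": 0,"az": 0},
    {"x": 0,"y": 0,"z": -3,"ax": 0,"ay": 0,"az": 0},
    {"x": 0,"y": 0,"z": 0,"ax": 0,"ay": 0,"az": 0}
  ]
}}

```text
time_s: 13.8
tool_pos: [0.5425, 0.0852, 0.1391]
tool_rot: [-179.9, -0.5, -9.7]
force: [1.2, -0.4, 0.9]
grip_width: 0.0306
grasp_force: 0.0
```

Run:
```python
from h import *
o=env.get_obs(); print(o['time_s'],o['tool_pos'],o['tool_rot'],o['qpos'],o['force'],o['wrist_torque'])
p=env.camera_params('wrist'); im=env.read_camera('wrist')[:,:,::-1]; im2=env.read_camera('scene')[:,:,::-1]; 
s=cv2.resize(im2[190:310,260:420],(640,480),interpolation=cv2.INTER_CUBIC)
cv2.imwrite('pics/w5.png',np.vstack([cv2.resize(im,(400,300)),cv2.resize(s,(400,300))]))
```

```text
13.8 [0.54249455 0.08522062 0.13910249] [-179.90669604   -0.48591107   -9.68315667] [  21.11096558   12.11817053  -36.61225331  103.08265114    7.95304595
   66.85475409 -117.64994471] [ 1.18811621 -0.42734026  0.89397822] [ 0.02716334  0.03154219 -0.03623916]
```

View pics/w5.png

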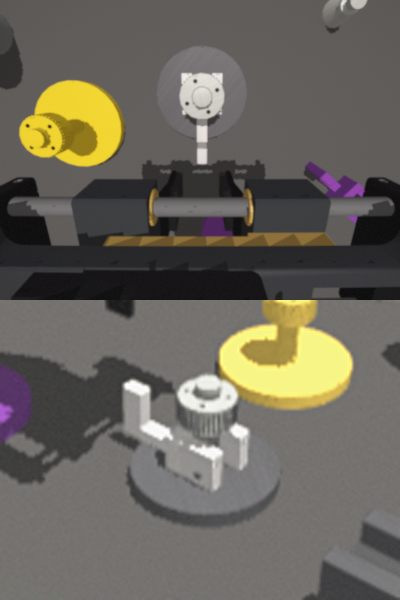

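The gauge lies flat on the foot with its fork round the rod under the collar, and I have let go of it. Next I pass over the collar and wind the wrist back.

Emit:
{"name": "jog_arm", "arguments": {
  "motion": [
    {"x": 3.5,"y": 0,"z": 0,"ax": 0,"ay": 0,"az": 0},
    {"x": 3.5,"y": 0,"z": 0,"ax": 0,"ay": 0,"az": 0},
    {"x": 0,"y": 0,"z": 0,"ax": 0,"ay": 0,"az": -8.5},
    {"x": 0,"y": 0,"z": 0,"ax": 0,"ay": 0,"az": -8.5},
    {"x": 0,"y": 0,"z": 0,"ax": 0,"ay": 0,"az": -8.5}
  ],
  "claw": 0.7
}}

```text
time_s: 14.4
tool_pos: [0.6073, 0.0726, 0.1322]
tool_rot: [-179.9, 0.2, 16.2]
force: [-0.5, 0.3, 0.4]
grip_width: 0.0624
grasp_force: 0.0
```

Emit:
{"name": "jog_arm", "arguments": {
  "motion": [
    {"x": 0,"y": 0,"z": 0,"ax": 0,"ay": 0,"az": -8.5},
    {"x": 0,"y": 0,"z": 0,"ax": 0,"ay": 0,"az": -8.5},
    {"x": 0,"y": 0,"z": 0,"ax": 0,"ay": 0,"az": -8.5},
    {"x": 0,"y": 0,"z": 0,"ax": 0,"ay": 0,"az": -8.5},
    {"x": 0,"y": 0,"z": 0,"ax": 0,"ay": 0,"az": -8.5}
  ]
}}

```text
time_s: 14.9
tool_pos: [0.6072, 0.0726, 0.1325]
tool_rot: [-179.9, 0.1, 58.7]
force: [0.5, 0.2, -0.2]
grip_width: 0.0743
grasp_force: 0.0
```

Emit:
{"name": "jog_arm", "arguments": {
  "motion": [
    {"x": 0,"y": 0,"z": 0,"ax": 0,"ay": 0,"az": -8.5},
    {"x": 0,"y": 0,"z": 0,"ax": 0,"ay": 0,"az": -8.5},
    {"x": 0,"y": 0,"z": 0,"ax": 0,"ay": 0,"az": -8.5},
    {"x": 0,"y": 0,"z": 0,"ax": 0,"ay": 0,"az": -8.5},
    {"x": 0,"y": 0,"z": 0,"ax": 0,"ay": 0,"az": -8.5}
  ]
}}

```text
time_s: 15.4
tool_pos: [0.6073, 0.0726, 0.1326]
tool_rot: [-179.8, -0.0, 101.2]
force: [-0.9, 0.1, 0.0]
grip_width: 0.0739
grasp_force: 0.0
```

Emit:
{"name": "jog_arm", "arguments": {
  "motion": [
    {"x": 0,"y": 0,"z": 0,"ax": 0,"ay": 0,"az": -8.5},
    {"x": 0,"y": 0,"z": 0,"ax": 0,"ay": 0,"az": -8.5},
    {"x": 0,"y": 0,"z": 0,"ax": 0,"ay": 0,"az": -8.5},
    {"x": 0,"y": 0,"z": 0,"ax": 0,"ay": 0,"az": -8.5},
    {"x": 0,"y": 0,"z": 0,"ax": 0,"ay": 0,"az": -8.5}
  ]
}}

```text
time_s: 15.9
tool_pos: [0.6073, 0.0726, 0.1327]
tool_rot: [-179.9, -0.1, 143.7]
force: [0.0, -0.8, -0.8]
grip_width: 0.0739
grasp_force: 0.0
```

Emit:
{"name": "jog_arm", "arguments": {
  "motion": [
    {"x": 0,"y": 0,"z": 0,"ax": 0,"ay": 0,"az": -8.5},
    {"x": 0,"y": 0,"z": 0,"ax": 0,"ay": 0,"az": -8.5},
    {"x": 0,"y": 0,"z": 0,"ax": 0,"ay": 0,"az": -8.5},
    {"x": 0,"y": 0,"z": 0,"ax": 0,"ay": 0,"az": -8.5},
    {"x": 0,"y": 0,"z": 0,"ax": 0,"ay": 0,"az": -8.5}
  ]
}}

```text
time_s: 16.4
tool_pos: [0.6074, 0.0726, 0.1328]
tool_rot: [180.0, -0.1, -173.8]
force: [0.0, -0.1, 0.0]
grip_width: 0.0738
grasp_force: 0.0
```

Emit:
{"name": "jog_arm", "arguments": {
  "motion": [
    {"x": 0,"y": 0,"z": 0,"ax": 0,"ay": 0,"az": -8.5},
    {"x": 0,"y": 0,"z": 0,"ax": 0,"ay": 0,"az": -8.5},
    {"x": 0,"y": 0,"z": 0,"ax": 0,"ay": 0,"az": 0},
    {"x": 0,"y": 0,"z": 0,"ax": 0,"ay": 0,"az": 0},
    {"x": 0,"y": 0,"z": 0,"ax": 0,"ay": 0,"az": 0}
  ]
}}

```text
time_s: 16.9
tool_pos: [0.608, 0.0727, 0.1339]
tool_rot: [180.0, -0.0, -157.3]
force: [0.1, -0.3, 0.3]
grip_width: 0.0738
grasp_force: 0.0
```

Run:
```python
from h import *
o=env.get_obs(); print(o['time_s'],o['tool_pos'],o['tool_rot'],o['qpos'],o['force'],o['wrist_torque'])
y=np.radians(o['tool_rot'][2]); d=np.array([.609,.0725])-o['tool_pos'][:2]
print('tool shift cm',100*(d@[np.cos(y),np.sin(y)]),100*(d@[np.sin(y),-np.cos(y)]))
```

```text
16.9 [0.60796315 0.0727167  0.13392899] [ 1.79986187e+02 -4.65094774e-02 -1.57318471e+02] [ 43.75639554  37.64525491 -73.78719378  93.34847956  36.89777965
  77.53952043  77.36791673] [ 0.08713381 -0.33834887  0.26857165] [ 0.14769567 -0.13722968  0.00636191]
tool shift cm -0.08731056748709273 -0.05997592797934946
```

Emit:
{"name": "jog_arm", "arguments": {
  "motion": [
    {"x": -0.09,"y": -0.06,"z": 2,"ax": 0,"ay": 0,"az": 0},
    {"x": 0,"y": 0,"z": 2,"ax": 0,"ay": 0,"az": 0},
    {"x": 0,"y": 0,"z": 1.5,"ax": 0,"ay": 0,"az": 0},
    {"x": 0,"y": 0,"z": 1,"ax": 0,"ay": 0,"az": 0},
    {"x": 0,"y": 0,"z": 0.5,"ax": 0,"ay": 0,"az": 0}
  ]
}}

```text
time_s: 17.4
tool_pos: [0.6085, 0.0724, 0.0627]
tool_rot: [180.0, -0.1, -157.2]
force: [-0.2, 0.7, -0.3]
grip_width: 0.0742
grasp_force: 0.0
```

Emit:
{"name": "jog_arm", "arguments": {
  "motion": [
    {"x": 0,"y": 0,"z": 0,"ax": 0,"ay": 0,"az": 0},
    {"x": 0,"y": 0,"z": 0,"ax": 0,"ay": 0,"az": 0},
    {"x": 0,"y": 0,"z": 0,"ax": 0,"ay": 0,"az": 0},
    {"x": 0,"y": 0,"z": 0,"ax": 0,"ay": 0,"az": 0},
    {"x": 0,"y": 0,"z": 0,"ax": 0,"ay": 0,"az": 0}
  ],
  "claw": -0.2,
  "squeeze": 25
}}

```text
time_s: 17.9
tool_pos: [0.6096, 0.0728, 0.0651]
tool_rot: [-180.0, 0.0, -157.2]
force: [-0.1, 0.6, 1.0]
grip_width: 0.0453
grasp_force: 25.0
```

Run:
```python
from h import *
o=env.get_obs(); print(o['time_s'],o['tool_pos'],o['tool_rot'],o['qpos'].round(1),o['force'],o['wrist_torque'],o['grip_width'],o['grasp_force'])
```

```text
17.9 [0.60960906 0.07279114 0.06509636] [-1.79991425e+02  4.56755306e-02 -1.57184635e+02] [ 41.7  41.2 -70.   96.9  40.7  71.7  75.2] [-0.0720657   0.62457595  1.03389751] [ 0.23878151 -0.05051791 -0.06634656] 0.0453399591334581 24.999901950359344
```

Emit:
{"name": "jog_arm", "arguments": {
  "motion": [
    {"x": 0,"y": 0,"z": 0.04,"ax": 0,"ay": 0,"az": 5},
    {"x": 0,"y": 0,"z": 0.06,"ax": 0,"ay": 0,"az": 7},
    {"x": 0,"y": 0,"z": 0.06,"ax": 0,"ay": 0,"az": 7},
    {"x": 0,"y": 0,"z": 0.06,"ax": 0,"ay": 0,"az": 7},
    {"x": 0,"y": 0,"z": 0.06,"ax": 0,"ay": 0,"az": 7}
  ]
}}

```text
time_s: 18.4
tool_pos: [0.6096, 0.0729, 0.0623]
tool_rot: [180.0, 0.0, 169.6]
force: [0.1, -0.6, 1.1]
grip_width: 0.0456
grasp_force: 25.0
```

```bash
cat > r.py <<'E'
from h import *
o=env.get_obs(); print(o['time_s'],o['tool_pos'].round(4),o['tool_rot'].round(2),o['qpos'].round(1),o['force'].round(1),o['wrist_torque'].round(3),o['grip_width'],o['grasp_force'], 'cmdless', flush=True)
E
python3 r.py
```

```text
18.4 [0.6096 0.0729 0.0623] [1.7998e+02 5.0000e-02 1.6956e+02] [ 38.5  37.  -63.7  97.1  35.4  68.7  45.3] [ 0.1 -0.6  1.1] [ 0.092 -0.082  0.063] 0.0456056349961167 24.993818700313568 cmdless
```

Emit:
{"name": "jog_arm", "arguments": {
  "motion": [
    {"x": 0,"y": 0,"z": 0.06,"ax": 0,"ay": 0,"az": 7},
    {"x": 0,"y": 0,"z": 0.06,"ax": 0,"ay": 0,"az": 7},
    {"x": 0,"y": 0,"z": 0.06,"ax": 0,"ay": 0,"az": 7},
    {"x": 0,"y": 0,"z": 0.06,"ax": 0,"ay": 0,"az": 7},
    {"x": 0,"y": 0,"z": 0.06,"ax": 0,"ay": 0,"az": 7}
  ]
}}

```text
time_s: 18.9
tool_pos: [0.6097, 0.0731, 0.0594]
tool_rot: [179.9, 0.0, 134.6]
force: [-0.2, -0.2, 1.9]
grip_width: 0.045
grasp_force: 25.0
```

```bash
python3 r.py
```

```text
18.9 [0.6097 0.0731 0.0594] [1.7994e+02 3.0000e-02 1.3457e+02] [ 34.4  33.3 -56.8  97.3  30.1  66.1  13.8] [-0.2 -0.2  1.9] [ 0.086 -0.054  0.116] 0.045038362673024204 24.993855357170105 cmdless
```

```bash
python3 - <<'E'
from h import *
import pickle
p=pickle.load(open('w3.pkl','rb')); im=cv2.imread('pics/w3.png'); g=cv2.cvtColor(im,cv2.COLOR_BGR2GRAY)
m=(g[:84,270:370]>170).astype(np.uint8)
c=max(cv2.findContours(m,0,1)[0],key=cv2.contourArea); e=cv2.fitEllipse(c); print(e)
u=np.array([e[0][0]+270,e[0][1]]); w=e[1][0]/2
rr=lambda z:np.linalg.norm(onz('wrist',u-[w,0],z,p)-onz('wrist',u+[w,0],z,p))*1000
for z in (.075,.08,.085,.09): print(z,rr(z))
print('foot w', [np.linalg.norm(onz('wrist',(241,60),.014,p)-onz('wrist',(399,60),.014,p))])
# scene: ray elevation of collar bottom/top at rod axis column
s=cv2.imread('pics/scene0.png')
for z in (.0538,.061,.0778,.085,.094): print(z,proj('scene',[.609,.0725,z]))
cv2.imwrite('pics/c.png',cv2.resize(s[210:270,310:375],None,fx=9,fy=9,interpolation=cv2.INTER_CUBIC))
G=cv2.cvtColor(s,cv2.COLOR_BGR2GRAY)
print(G[215:256,330:356:3])
E
python3 r.py
```

```text
((48.88106155395508, 44.475364685058594), (80.77054595947266, 84.11306762695312), 177.71859741210938)
0.075 46.42966954358392
0.08 45.36080133583771
0.085 44.29193312809148
0.09 43.22306492034526
foot w [np.float64(0.11768512805925019)]
0.0538 [341.57768144 238.860858  ]
0.061 [341.67663657 235.83251669]
0.0778 [341.91049835 228.65495238]
0.085 [342.01200855 225.53034657]
0.094 [342.13999026 221.58298673]
[[110 110 109 109 111 106 227 230 231]
 [109 108 111 109 108 107 185 231 230]
 [106 110 109 109 109 106 142 231 231]
 [110 109 109 106 106 103 125 232 230]
 [109 110 109 106 139 116 120 227 231]
 [109 107 108 145 206 194 105 196 231]
 [110 109 137 208 233 237 122 138 232]
 [109 115 203 230 231 233 185 144 220]
 [108 166 233 229 231 231 217 204 162]
 [107 221 235 208 233 232 206 235 131]
 [104 221 232 148 211 212 183 233 151]
 [113 219 205 108 145 155 189 232 181]
 [119 231 201  99 127 135 202 221 217]
 [106 234 233 102 111 115 219 171 226]
 [ 93 235 235 164 109 131 232 181 195]
 [ 85 236 234 224 190 197 234 232 164]
 [ 83 215 236 223 235 235 234 235 119]
 [ 86 137 234 219 234 236 23
[... 403 characters left out ...]
117 120 120  96 141 117 117 115 115]
 [117 117 117  95 124 119 113 113 115]
 [104  98 100  94  96  91 113 118 116]
 [ 70  65  67  99 103  90 112 115 114]
 [ 65  63  64  88 108  92 111 114 116]
 [ 60  64  66  93 104  89 114 116 115]
 [ 64  63  67  98  94  91 114 118 114]
 [ 62  62  61 100  96  93 116 115 114]
 [ 64  64  61 100 101  93 110 116 115]
 [ 63  62  59  94 108  92 114 116 115]
 [ 64  62  65  99 104  95 113 114 115]
 [ 65  65  64 103  88  91 114 114 115]
 [ 62  65  64 100  80  90 116 115 117]]
18.9 [0.6097 0.0731 0.0594] [1.7994e+02 3.0000e-02 1.3457e+02] [ 34.4  33.3 -56.8  97.3  30.1  66.1  13.8] [-0.2 -0.2  1.9] [ 0.086 -0.054  0.116] 0.045038362673024204 24.993855357170105 cmdless
```

View pics/c.png

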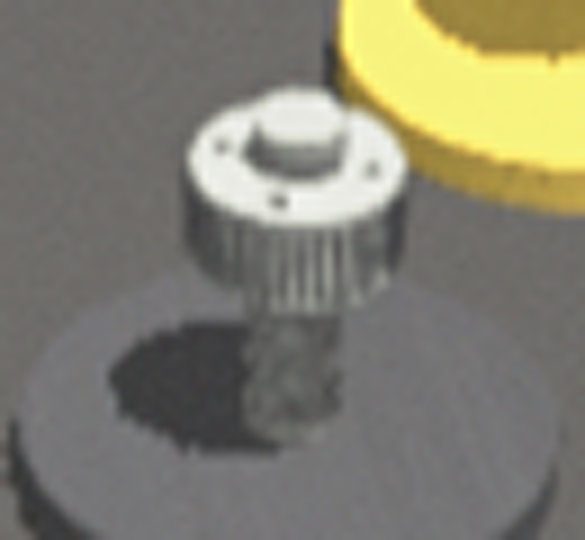

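The crop shows the collar's top face centred near (297,160), which is scene row 227.8. That puts the top at about 80 mm, so I expect contact after roughly 95–160° of turn in all. From here I take small steps and check torque after each.

Emit:
{"name": "jog_arm", "arguments": {
  "motion": [
    {"x": 0,"y": 0,"z": 0.03,"ax": 0,"ay": 0,"az": 4},
    {"x": 0,"y": 0,"z": 0.03,"ax": 0,"ay": 0,"az": 4},
    {"x": 0,"y": 0,"z": 0.03,"ax": 0,"ay": 0,"az": 3},
    {"x": 0,"y": 0,"z": 0.02,"ax": 0,"ay": 0,"az": 3},
    {"x": 0,"y": 0,"z": 0.02,"ax": 0,"ay": 0,"az": 2}
  ]
}}

```text
time_s: 19.4
tool_pos: [0.6097, 0.0731, 0.0581]
tool_rot: [179.9, 0.0, 118.8]
force: [-0.1, 0.7, 1.8]
grip_width: 0.0451
grasp_force: 25.0
```

```bash
cat > r.py <<'E'
from h import *
T=[];E=[];F=[]
for i in range(4):
    o=env.get_obs(); T.append(o['wrist_torque'][2]);E.append(o['effort'][6]);F.append(o['force']); env.read_camera('wrist') if i<3 else 0
print(round(o['time_s'],2),o['tool_pos'].round(4),'yaw',o['tool_rot'][2].round(2),'Tz',np.round(T,3),np.mean(T).round(3),'e7',np.round(E,3),'F',np.mean(F,0).round(1),'j',o['qpos'].round(0),o['grip_width'].round(4))
E
python3 r.py
```

```text
Traceback (most recent call last):
  File "r.py", line 5, in <module>
    print(round(o['time_s'],2),o['tool_pos'].round(4),'yaw',o['tool_rot'][2].round(2),'Tz',np.round(T,3),np.mean(T).round(3),'e7',np.round(E,3),'F',np.mean(F,0).round(1),'j',o['qpos'].round(0),o['grip_width'].round(4))
                                                                                                                                                                                                 ^^^^^^^^^^^^^^^^^^^^^
AttributeError: 'float' object has no attribute 'round'
```

Emit:
{"name": "jog_arm", "arguments": {
  "motion": [
    {"x": 0,"y": 0,"z": 0.02,"ax": 0,"ay": 0,"az": 2},
    {"x": 0,"y": 0,"z": 0.01,"ax": 0,"ay": 0,"az": 2},
    {"x": 0,"y": 0,"z": 0.02,"ax": 0,"ay": 0,"az": 2},
    {"x": 0,"y": 0,"z": 0.02,"ax": 0,"ay": 0,"az": 2},
    {"x": 0,"y": 0,"z": 0,"ax": 0,"ay": 0,"az": 0}
  ]
}}

```text
time_s: 20.05
tool_pos: [0.6097, 0.0731, 0.0573]
tool_rot: [179.9, -0.0, 110.9]
force: [-0.1, 1.5, 3.6]
grip_width: 0.0455
grasp_force: 25.0
```

```bash
python3 r.py
```

```text
Traceback (most recent call last):
  File "r.py", line 5, in <module>
    print(round(o['time_s'],2),o['tool_pos'].round(4),'yaw',o['tool_rot'][2].round(2),'Tz',np.round(T,3),np.mean(T).round(3),'e7',np.round(E,3),'F',np.mean(F,0).round(1),'j',o['qpos'].round(0),o['grip_width'].round(4))
                                                                                                                                                                                                 ^^^^^^^^^^^^^^^^^^^^^
AttributeError: 'float' object has no attribute 'round'
```

```bash
sed -i "s/o\['grip_width'\].round(4)/o['grip_width']/" r.py; python3 r.py
```

```text
20.35 [0.6098 0.0731 0.0573] yaw 110.86 Tz [-0.131 -0.011 -0.017 -0.022] -0.045 e7 [0.044 0.037 0.035 0.028] F [0.2 1.8 5.3] j [ 31.  31. -52.  97.  27.  65.  -8.] 0.045241571173388166
```

Emit:
{"name": "jog_arm", "arguments": {
  "motion": [
    {"x": 0,"y": 0,"z": 0.02,"ax": 0,"ay": 0,"az": 2},
    {"x": 0,"y": 0,"z": 0.01,"ax": 0,"ay": 0,"az": 2},
    {"x": 0,"y": 0,"z": 0.02,"ax": 0,"ay": 0,"az": 2},
    {"x": 0,"y": 0,"z": 0.02,"ax": 0,"ay": 0,"az": 2},
    {"x": 0,"y": 0,"z": 0,"ax": 0,"ay": 0,"az": 0}
  ]
}}

```text
time_s: 20.85
tool_pos: [0.6098, 0.0731, 0.0566]
tool_rot: [179.9, -0.0, 102.8]
force: [1.2, 2.3, 4.9]
grip_width: 0.0454
grasp_force: 25.0
```

```bash
python3 r.py
```

```text
21.0 [0.6098 0.0731 0.0566] yaw 102.85 Tz [-0.024 -0.068 -0.083 -0.112] -0.072 e7 [-0.146  0.011  0.048  0.054] F [0.3 1.7 5.3] j [ 30.  31. -50.  98.  26.  64. -15.] 0.04507316551369892
```

```bash
cat > r.py <<'E'
from h import *
import os
o=env.get_obs(); im=env.read_camera('wrist'); k=len([f for f in os.listdir('pics') if f.startswith('t')]); cv2.imwrite(f'pics/t{k:02d}.png',im)
o2=env.get_obs()
for o in (o,o2): print(round(o['time_s'],2),o['tool_pos'].round(4),'yaw',o['tool_rot'][2].round(2),'T',o['wrist_torque'].round(3),'e7',o['effort'][6].round(3),'F',o['force'].round(1))
g=cv2.cvtColor(im,cv2.COLOR_RGB2GRAY).astype(int)
if k: print('diff to prev',np.abs(g-cv2.imread(f'pics/t{k-1:02d}.png',0))[200:420,230:410].mean())
E
python3 r.py
```

```text
21.0 [0.6098 0.0731 0.0566] yaw 102.85 T [ 0.414 -0.079 -0.112] e7 0.054 F [-0.9  1.8  5.8]
21.05 [0.6098 0.0731 0.0566] yaw 102.85 T [ 0.426 -0.065 -0.035] e7 0.054 F [-0.4  2.1  6.4][ WARN:0@1.067] global loadsave.cpp:275 findDecoder imread_('pics/t00.png'): can't open/read file: check file path/integrity
Traceback (most recent call last):
  File "r.py", line 7, in <module>
    if k: print('diff to prev',np.abs(g-cv2.imread(f'pics/t{k-1:02d}.png',0))[200:420,230:410].mean())
                                      ~^~~~~~~~~~~~~~~~~~~~~~~~~~~~~~~~~~~~~
TypeError: unsupported operand type(s) for -: 'int' and 'NoneType'
```

Emit:
{"name": "jog_arm", "arguments": {
  "motion": [
    {"x": 0,"y": 0,"z": 0.01,"ax": 0,"ay": 0,"az": 1.5},
    {"x": 0,"y": 0,"z": 0.01,"ax": 0,"ay": 0,"az": 1.5},
    {"x": 0,"y": 0,"z": 0.01,"ax": 0,"ay": 0,"az": 1.5},
    {"x": 0,"y": 0,"z": 0.01,"ax": 0,"ay": 0,"az": 1.5},
    {"x": 0,"y": 0,"z": 0.01,"ax": 0,"ay": 0,"az": 1.5}
  ]
}}

```text
time_s: 21.55
tool_pos: [0.6098, 0.0731, 0.056]
tool_rot: [179.9, -0.0, 95.3]
force: [0.9, 2.2, 4.8]
grip_width: 0.0451
grasp_force: 25.0
```

```bash
python3 r.py
```

```text
21.55 [0.6098 0.0731 0.056 ] yaw 95.29 T [ 0.404 -0.131  0.095] e7 0.181 F [0.9 2.2 4.8]
21.6 [0.6098 0.0731 0.056 ] yaw 95.23 T [ 0.428 -0.203  0.017] e7 -0.053 F [0.  2.5 4.8]
diff to prev 7.0294191919191915
```

Emit:
{"name": "jog_arm", "arguments": {
  "motion": [
    {"x": 0,"y": 0,"z": 0.01,"ax": 0,"ay": 0,"az": 1.5},
    {"x": 0,"y": 0,"z": 0.01,"ax": 0,"ay": 0,"az": 1.5},
    {"x": 0,"y": 0,"z": 0.01,"ax": 0,"ay": 0,"az": 1.5},
    {"x": 0,"y": 0,"z": 0.01,"ax": 0,"ay": 0,"az": 1.5},
    {"x": 0,"y": 0,"z": 0.01,"ax": 0,"ay": 0,"az": 1.5}
  ]
}}

```text
time_s: 22.1
tool_pos: [0.6098, 0.0731, 0.0554]
tool_rot: [179.9, -0.0, 87.8]
force: [1.8, 2.8, 5.2]
grip_width: 0.0455
grasp_force: 25.0
```

```bash
python3 r.py
```

```text
22.1 [0.6098 0.0731 0.0554] yaw 87.76 T [ 0.589 -0.346  0.065] e7 0.182 F [1.8 2.8 5.2]
22.15 [0.6098 0.0731 0.0554] yaw 87.7 T [ 0.654 -0.454  0.057] e7 -0.039 F [2.8 2.8 4.7]
diff to prev 7.72959595959596
```

Emit:
{"name": "jog_arm", "arguments": {
  "motion": [
    {"x": 0,"y": 0,"z": 0.01,"ax": 0,"ay": 0,"az": 1.5},
    {"x": 0,"y": 0,"z": 0.01,"ax": 0,"ay": 0,"az": 1.5},
    {"x": 0,"y": 0,"z": 0.01,"ax": 0,"ay": 0,"az": 1.5},
    {"x": 0,"y": 0,"z": 0.01,"ax": 0,"ay": 0,"az": 1.5},
    {"x": 0,"y": 0,"z": 0.01,"ax": 0,"ay": 0,"az": 1.5}
  ]
}}

```text
time_s: 22.65
tool_pos: [0.6098, 0.0731, 0.0548]
tool_rot: [179.9, -0.1, 80.2]
force: [1.3, 4.4, 5.9]
grip_width: 0.0453
grasp_force: 25.0
```

```bash
python3 r.py
```

```text
22.65 [0.6098 0.0731 0.0548] yaw 80.22 T [ 0.915 -0.71   0.049] e7 0.179 F [1.3 4.4 5.9]
22.7 [0.6098 0.0731 0.0548] yaw 80.17 T [ 0.976 -0.766  0.035] e7 -0.087 F [2.9 5.1 4.6]
diff to prev 8.35209595959596
```

Emit:
{"name": "jog_arm", "arguments": {
  "motion": [
    {"x": 0,"y": 0,"z": 0.01,"ax": 0,"ay": 0,"az": 1.5},
    {"x": 0,"y": 0,"z": 0.01,"ax": 0,"ay": 0,"az": 1.5},
    {"x": 0,"y": 0,"z": 0.01,"ax": 0,"ay": 0,"az": 1.5},
    {"x": 0,"y": 0,"z": 0.01,"ax": 0,"ay": 0,"az": 1.5},
    {"x": 0,"y": 0,"z": 0.01,"ax": 0,"ay": 0,"az": 1.5}
  ]
}}

```text
time_s: 23.2
tool_pos: [0.6098, 0.0731, 0.0541]
tool_rot: [179.9, -0.1, 72.7]
force: [3.1, 4.5, 4.6]
grip_width: 0.0454
grasp_force: 25.0
```

```bash
python3 r.py
```

```text
23.2 [0.6098 0.0731 0.0541] yaw 72.74 T [ 0.967 -0.885  0.06 ] e7 0.173 F [3.1 4.5 4.6]
23.25 [0.6098 0.073  0.0541] yaw 72.68 T [ 0.993 -0.792  0.068] e7 -0.084 F [3.5 3.7 4.2]
diff to prev 28.688257575757575
```

Emit:
{"name": "jog_arm", "arguments": {
  "motion": [
    {"x": 0,"y": 0,"z": 0.01,"ax": 0,"ay": 0,"az": 1.5},
    {"x": 0,"y": 0,"z": 0.01,"ax": 0,"ay": 0,"az": 1.5},
    {"x": 0,"y": 0,"z": 0.01,"ax": 0,"ay": 0,"az": 1.5},
    {"x": 0,"y": 0,"z": 0,"ax": 0,"ay": 0,"az": 0},
    {"x": 0,"y": 0,"z": 0,"ax": 0,"ay": 0,"az": 0}
  ]
}}

```text
time_s: 23.75
tool_pos: [0.6099, 0.073, 0.0538]
tool_rot: [180.0, -0.1, 68.3]
force: [3.7, 3.7, 4.0]
grip_width: 0.0452
grasp_force: 25.0
```

```bash
python3 r.py
```

```text
23.75 [0.6099 0.073  0.0538] yaw 68.28 T [ 0.989 -0.822 -0.022] e7 0.013 F [3.7 3.7 4. ]
23.8 [0.6098 0.073  0.0538] yaw 68.29 T [ 0.974 -0.827 -0.068] e7 0.017 F [3.6 5.1 2.9]
diff to prev 5.997272727272727
```

Emit:
{"name": "jog_arm", "arguments": {
  "motion": [
    {"x": 0,"y": 0,"z": 0.01,"ax": 0,"ay": 0,"az": 1.5},
    {"x": 0,"y": 0,"z": 0.01,"ax": 0,"ay": 0,"az": 1.5},
    {"x": 0,"y": 0,"z": 0.01,"ax": 0,"ay": 0,"az": 1.5},
    {"x": 0,"y": 0,"z": 0.01,"ax": 0,"ay": 0,"az": 1.5},
    {"x": 0,"y": 0,"z": 0.01,"ax": 0,"ay": 0,"az": 1.5}
  ]
}}

```text
time_s: 24.3
tool_pos: [0.6099, 0.073, 0.0532]
tool_rot: [180.0, -0.1, 60.7]
force: [2.9, 4.0, 4.0]
grip_width: 0.0453
grasp_force: 25.0
```

```bash
python3 r.py
```

```text
24.3 [0.6099 0.073  0.0532] yaw 60.74 T [ 0.987 -0.8    0.122] e7 0.131 F [2.9 4.  4. ]
24.35 [0.6099 0.073  0.0533] yaw 60.68 T [ 1.017 -0.787  0.06 ] e7 -0.123 F [3.9 4.5 2.7]
diff to prev 7.821818181818182
```

Emit:
{"name": "jog_arm", "arguments": {
  "motion": [
    {"x": 0,"y": 0,"z": 0.01,"ax": 0,"ay": 0,"az": 1.5},
    {"x": 0,"y": 0,"z": 0.01,"ax": 0,"ay": 0,"az": 1.5},
    {"x": 0,"y": 0,"z": 0.01,"ax": 0,"ay": 0,"az": 1.5},
    {"x": 0,"y": 0,"z": 0.01,"ax": 0,"ay": 0,"az": 1.5},
    {"x": 0,"y": 0,"z": 0.01,"ax": 0,"ay": 0,"az": 1.5}
  ]
}}

```text
time_s: 24.85
tool_pos: [0.61, 0.073, 0.0531]
tool_rot: [179.9, -0.1, 53.3]
force: [2.9, 3.5, 5.1]
grip_width: 0.0456
grasp_force: 25.0
```

```bash
python3 r.py
```

```text
24.85 [0.61   0.073  0.0531] yaw 53.3 T [ 0.946 -0.63   0.501] e7 -0.215 F [2.9 3.5 5.1]
24.9 [0.61   0.073  0.0532] yaw 53.24 T [ 0.897 -0.591  0.407] e7 -0.457 F [2.9 2.8 4.9]
diff to prev 6.985151515151515
```

Emit:
{"name": "jog_arm", "arguments": {
  "motion": [
    {"x": 0,"y": 0,"z": 0,"ax": 0,"ay": 0,"az": -1},
    {"x": 0,"y": 0,"z": 0,"ax": 0,"ay": 0,"az": -1},
    {"x": 0,"y": 0,"z": 0,"ax": 0,"ay": 0,"az": -1},
    {"x": 0,"y": 0,"z": 0,"ax": 0,"ay": 0,"az": 0},
    {"x": 0,"y": 0,"z": 0,"ax": 0,"ay": 0,"az": 0}
  ]
}}

```text
time_s: 25.4
tool_pos: [0.6099, 0.073, 0.0532]
tool_rot: [180.0, -0.1, 56.2]
force: [3.7, 4.8, 5.2]
grip_width: 0.0457
grasp_force: 25.0
```

```bash
python3 r.py
```

```text
25.4 [0.6099 0.073  0.0532] yaw 56.25 T [ 0.921 -0.637 -0.184] e7 0.166 F [3.7 4.8 5.2]
25.45 [0.61   0.0731 0.0532] yaw 56.25 T [ 0.945 -0.623 -0.139] e7 0.164 F [2.4 4.6 4.5]
diff to prev 4.346363636363637
```

Emit:
{"name": "jog_arm", "arguments": {
  "motion": [
    {"x": 0,"y": 0,"z": -0.02,"ax": 0,"ay": 0,"az": -1.5},
    {"x": 0,"y": 0,"z": -0.01,"ax": 0,"ay": 0,"az": -1.5},
    {"x": 0,"y": 0,"z": -0.01,"ax": 0,"ay": 0,"az": -1.5},
    {"x": 0,"y": 0,"z": -0.01,"ax": 0,"ay": 0,"az": -1.5},
    {"x": 0,"y": 0,"z": -0.01,"ax": 0,"ay": 0,"az": -1.5}
  ]
}}

```text
time_s: 25.95
tool_pos: [0.6099, 0.073, 0.0534]
tool_rot: [180.0, -0.1, 63.8]
force: [3.4, 4.6, 2.8]
grip_width: 0.0451
grasp_force: 25.0
```

```bash
python3 r.py
```

```text
25.95 [0.6099 0.073  0.0534] yaw 63.82 T [ 0.992 -0.858 -0.086] e7 -0.126 F [3.4 4.6 2.8]
26.0 [0.6099 0.073  0.0534] yaw 63.89 T [ 0.935 -0.838 -0.125] e7 0.139 F [3.2 4.5 3.4]
diff to prev 7.1098737373737375
```

Emit:
{"name": "jog_arm", "arguments": {
  "motion": [
    {"x": 0,"y": 0,"z": 0.01,"ax": 0,"ay": 0,"az": 0.6},
    {"x": 0,"y": 0,"z": 0,"ax": 0,"ay": 0,"az": 0.6},
    {"x": 0,"y": 0,"z": 0.01,"ax": 0,"ay": 0,"az": 0.6},
    {"x": 0,"y": 0,"z": 0,"ax": 0,"ay": 0,"az": 0.6},
    {"x": 0,"y": 0,"z": 0,"ax": 0,"ay": 0,"az": 0.6}
  ]
}}

```text
time_s: 26.5
tool_pos: [0.6099, 0.073, 0.0533]
tool_rot: [180.0, -0.1, 60.8]
force: [3.6, 5.1, 2.8]
grip_width: 0.0455
grasp_force: 25.0
```

```bash
python3 r.py
```

```text
26.5 [0.6099 0.073  0.0533] yaw 60.78 T [ 0.948 -0.848  0.101] e7 -0.02 F [3.6 5.1 2.8]
26.55 [0.6099 0.073  0.0532] yaw 60.76 T [ 0.969 -0.769  0.091] e7 -0.118 F [3.7 5.1 3.2]
diff to prev 4.469722222222222
```

```bash
sed -i "s/tool_pos'\].round(4)/tool_pos'].round(5)/" r.py; python3 r.py|head -1
```

```text
26.55 [0.6099  0.07302 0.05323] yaw 60.76 T [ 0.969 -0.769  0.091] e7 -0.118 F [3.7 5.1 3.2]
```

Emit:
{"name": "jog_arm", "arguments": {
  "motion": [
    {"x": 0,"y": 0,"z": 0,"ax": 0,"ay": 0,"az": 0.2},
    {"x": 0,"y": 0,"z": 0,"ax": 0,"ay": 0,"az": 0.2},
    {"x": 0,"y": 0,"z": 0,"ax": 0,"ay": 0,"az": 0.2},
    {"x": 0,"y": 0,"z": 0.01,"ax": 0,"ay": 0,"az": 0.2},
    {"x": 0,"y": 0,"z": 0,"ax": 0,"ay": 0,"az": 0.2}
  ]
}}

```text
time_s: 27.1
tool_pos: [0.6099, 0.073, 0.0532]
tool_rot: [180.0, -0.1, 59.8]
force: [3.2, 3.5, 4.0]
grip_width: 0.0456
grasp_force: 25.0
```

```bash
python3 r.py
```

```text
27.1 [0.60994 0.073   0.0532 ] yaw 59.8 T [ 0.952 -0.729  0.138] e7 -0.114 F [3.2 3.5 4. ]
27.15 [0.60993 0.07301 0.0532 ] yaw 59.79 T [ 0.962 -0.762  0.132] e7 -0.146 F [3.1 3.9 3.6]
diff to prev 3.002979797979798
```

Emit:
{"name": "jog_arm", "arguments": {
  "motion": [
    {"x": 0,"y": 0,"z": 0,"ax": 0,"ay": 0,"az": 0.2},
    {"x": 0,"y": 0,"z": 0,"ax": 0,"ay": 0,"az": 0.2},
    {"x": 0,"y": 0,"z": 0,"ax": 0,"ay": 0,"az": 0.2},
    {"x": 0,"y": 0,"z": 0.01,"ax": 0,"ay": 0,"az": 0.2},
    {"x": 0,"y": 0,"z": 0,"ax": 0,"ay": 0,"az": 0.2}
  ]
}}

```text
time_s: 27.65
tool_pos: [0.6099, 0.073, 0.0532]
tool_rot: [180.0, -0.1, 58.8]
force: [2.8, 4.3, 5.2]
grip_width: 0.045
grasp_force: 25.0
```

```bash
python3 r.py
```

```text
27.65 [0.60995 0.07302 0.05321] yaw 58.81 T [ 0.929 -0.731  0.224] e7 -0.156 F [2.8 4.3 5.2]
27.7 [0.60992 0.07305 0.05321] yaw 58.8 T [ 0.958 -0.756  0.189] e7 -0.186 F [3.6 3.9 5.1]
diff to prev 3.00770202020202
```

```bash
cat > a.py <<'E'
from h import *
T=[];E=[];Z=[];F=[]
for i in range(10):
    o=env.get_obs(); T.append(o['wrist_torque'][2]);E.append(o['effort'][6]);Z.append(o['tool_pos'][2]);F.append(o['force']); env.read_camera('wrist')
print(o['time_s'],o['tool_rot'][2],'T',np.mean(T),np.std(T)/3,'e7',np.mean(E),'z',np.mean(Z),'F',np.mean(F,0))
E
python3 a.py
```

```text
28.15 58.81450365315894 T 0.15768468427944624 0.011714602042547732 e7 -0.16291816206648946 z 0.05320221519308527 F [3.34828818 4.26462519 4.68067617]
```

Emit:
{"name": "jog_arm", "arguments": {
  "motion": [
    {"x": 0,"y": 0,"z": 0,"ax": 0,"ay": 0,"az": 0.2},
    {"x": 0,"y": 0,"z": 0,"ax": 0,"ay": 0,"az": 0.2},
    {"x": 0,"y": 0,"z": 0,"ax": 0,"ay": 0,"az": 0.2},
    {"x": 0,"y": 0,"z": 0,"ax": 0,"ay": 0,"az": 0.2},
    {"x": 0,"y": 0,"z": 0,"ax": 0,"ay": 0,"az": 0}
  ]
}}

```text
time_s: 28.7
tool_pos: [0.6099, 0.073, 0.0532]
tool_rot: [180.0, -0.1, 58.0]
force: [2.8, 3.4, 4.6]
grip_width: 0.0451
grasp_force: 25.0
```

```bash
python3 a.py
```

```text
29.15 58.01737290567076 T 0.18757518110159063 0.0064671786152283766 e7 -0.19709718972444534 z 0.05320787753556262 F [3.20096374 4.14764102 4.64294465]
```

Emit:
{"name": "jog_arm", "arguments": {
  "motion": [
    {"x": 0,"y": 0,"z": 0,"ax": 0,"ay": 0,"az": 0},
    {"x": 0,"y": 0,"z": 0,"ax": 0,"ay": 0,"az": 0},
    {"x": 0,"y": 0,"z": 0,"ax": 0,"ay": 0,"az": 0},
    {"x": 0,"y": 0,"z": 0,"ax": 0,"ay": 0,"az": 0},
    {"x": 0,"y": 0,"z": 0,"ax": 0,"ay": 0,"az": 0}
  ],
  "claw": 0.4
}}

```text
time_s: 29.7
tool_pos: [0.6088, 0.0719, 0.0524]
tool_rot: [-180.0, 0.1, 58.0]
force: [0.1, -0.1, 0.6]
grip_width: 0.0608
grasp_force: 0.0
```

```bash
python3 a.py
```

```text
30.15 58.019157634428794 T -0.0167456400316245 0.01188826059871539 e7 -0.0003635596885942505 z 0.052819103101193386 F [0.09649561 0.12680772 0.15618602]
```

Emit:
{"name": "jog_arm", "arguments": {
  "motion": [
    {"x": 0.15,"y": 0,"z": 0,"ax": 0,"ay": 0,"az": 0},
    {"x": 0,"y": 0,"z": -2,"ax": 0,"ay": 0,"az": 0},
    {"x": 0,"y": 0,"z": -4,"ax": 0,"ay": 0,"az": 0},
    {"x": 0,"y": 0,"z": -4,"ax": 0,"ay": 0,"az": 0},
    {"x": 0,"y": 0,"z": -4,"ax": 0,"ay": 0,"az": 0}
  ]
}}

```text
time_s: 30.7
tool_pos: [0.6099, 0.074, 0.1944]
tool_rot: [-180.0, 0.0, 58.0]
force: [0.9, -0.2, 0.1]
grip_width: 0.0608
grasp_force: 0.0
```

Emit:
{"name": "jog_arm", "arguments": {
  "motion": [
    {"x": 0,"y": 0,"z": 0,"ax": 0,"ay": 0,"az": 0},
    {"x": 0,"y": 0,"z": 0,"ax": 0,"ay": 0,"az": 0},
    {"x": 0,"y": 0,"z": 0,"ax": 0,"ay": 0,"az": 0},
    {"x": 0,"y": 0,"z": 0,"ax": 0,"ay": 0,"az": 0},
    {"x": 0,"y": 0,"z": 0,"ax": 0,"ay": 0,"az": 0}
  ]
}}

```text
time_s: 31.2
tool_pos: [0.6094, 0.0736, 0.1915]
tool_rot: [-179.9, 0.1, 58.0]
force: [-0.4, 1.3, 0.0]
grip_width: 0.0612
grasp_force: 0.0
```

```bash
python3 -c "
from cell import env
print(env.get_obs()['tool_pos'],env.get_obs()['force']); print(env.sign_off())"
```

```text
[0.60943601 0.07363835 0.19154407] [-0.38524977  1.27290763  0.01347995]
the job is handed in; nothing more can be done
None
```

Handed in at about 31 s: the thick gauge is home on the foot and the collar nips it at an estimated 6–18 N, but I briefly overtightened first (roughly 16–22 N by turn angle, but about 70 N by the stated torque figure), so the 35 N limit may have been exceeded.

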